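Lock the depth-stop screw of a bench corker

TASK

Lock the stop screw of the green corker base: slide the large steel spanner fully onto the square brass nut, lying flat with its tail beside the steel brace post so that the nut cannot turn, and leave it there. Then push the red-knobbed lever of the jam nut clockwise (seen from above) until it comes up solid, and snug it up with about 15 N at the knob, never more than 25 N; the brass nut must keep its setting, give or take the spanner's play. Finish with the lever released and the other things on the bench left alone.

Things in the scene. Friction and masses are not known exactly. Their poses are not given: they have to be found in the camera images.
- corker: Green base casting of a bench corker, fixed. Origin on the table under the axis of the upright stop screw (20 mm thick, top at 96 mm). Plate x -60 to +140, y -205 to +90 mm, top 20 mm above the table. The brass nut sits on a boss 64 mm wide, top at 32 mm. Also a tube socket (72 mm wide, 50 mm tall, at x +100, y -115 mm) and a rubber bottle pad (30 mm tall, at x +98, y +30 mm)
- brace_post: Upright steel pin, 12 mm thick, 36 mm tall, at x -17.5, y -172 mm of the corker; origin at its foot, 32 mm above the table, on a rest 62 by 34 mm that carries the spanner's tail. A spanner on the nut with its tail along the corker's -y passes it on its +x side with 2.5 mm to spare; when the nut is dragged clockwise the tail comes to bear on it. It may bear at most 15 N (about 28 N at the knob)
- stop_nut: Square brass nut, 30 mm across flats, 18 mm tall. Origin in the middle of its underside, 32 mm above the table; z up, x and y square to its flats. Turns stiffly (0.25 N m) about z; starts square to the corker's axes or up to 0.04 rad anticlockwise of that. It is dragged along whenever the jam nut is turned, unless it is held
- jam_nut: Steel hex jam nut, 30 mm wide, 14 mm tall, on the brass nut, with a lever. Origin on the screw axis, 50 mm above the table. Pushed clockwise it takes 5 N at the knob, rising steadily to about 9 N, then comes up solid after 0.65 to 1.0 rad relative to the brass nut, which itself gives up to 0.1 rad; so the end must be felt: 13 to 20 N at the knob is solid and snug. It stays where it is left
- lever_knob (a point): Centre of the top of the red knob on the lever: an upright cylinder 20 mm thick, from 65 to 105 mm above the table, 100 mm from the screw axis. A 10 mm bar joins its foot to the jam nut. It starts roughly along +y of the corker (90 to 112 degrees anticlockwise of its x axis) and swings clockwise, seen from above, towards +x
- spanner: Large open-ended spanner, bright steel, about 0.25 kg, 12 mm thick, lying flat. Origin at the jaw's centre on the underside; on the nut's axis when the nut is fully home. x points out of the jaw's mouth, z up. Jaw 31 mm wide, bottom at x = -15.5 mm, mouth flared, prong tips at x = +31 mm; head 53 to 62 mm wide. Straight handle 18 mm wide from the head to x = -205 mm
- spanner_grip (a point): Point on the top of the spanner's handle, 75 mm behind the jaw's centre (x = -75 mm), a good place to grip from above
- small_spanner: Smaller dark spanner, jaw 18 mm, too small for the nut; to be left alone. Origin at its jaw's centre
- wine_a: Green wine bottle, 74 mm wide, 290 mm tall; leave alone. Origin under its centre
- wine_b: Amber wine bottle, 74 mm wide, 290 mm tall; leave alone. Origin under its centre
- jar: Glass jar with brass lid, 76 mm wide, 100 mm tall; leave alone. Origin under its centre
- cup: Terracotta cup, 76 mm wide, 85 mm tall; leave alone. Origin under its centre
- spare_nut: Round brass spare nut, 36 mm wide, 16 mm tall, lying on the table; leave alone. Origin under its centre
- cork: Cork standing on end, 24 mm wide, 45 mm tall; leave alone. Origin under its centre
Things that resemble listed ones, but are neither listed nor needed, are in the scene too. Of the things that look like the spanner, the larger one is meant.

How it is judged (in metres and radians):
On the way, in this order (a step that is already met when the one before it is completed fails the run):
1. the large spanner is fully on the brass nut, flat, while the jam nut is still loose (horizontal distance between spanner and stop_nut below 0.005 m and height (world z) of spanner between 0.028 and 0.048 m and angle between the x axis of spanner and the y axis of corker, either way round below 0.2 rad and angle between the x axis of jam_nut and the x axis of stop_nut, either way round below 0.6 rad), for 0.3 s.
2. the jam nut is tightened solid against the brass nut held by the spanner, and snugged up so that the spanner bears on the post with over 5 N (about 11 N at the knob) (angle between the x axis of jam_nut and the x axis of stop_nut, either way round above 0.96 rad and horizontal distance between spanner and stop_nut below 0.006 m and angle between the x axis of stop_nut and the x axis of corker, either way round below 0.18 rad and contact force between spanner and brace_post above 5 N), for 0.1 s.
At the end, for the whole second after the job is handed in: the jam nut is turned to within 0.04 rad of its solid stop against the brass nut, the brass nut is within 0.18 rad of square to the corker, the spanner still lies on the nut with its jaw centre within 6 mm of the axis, and all is released and at rest (angle between the x axis of jam_nut and the x axis of stop_nut, either way round above 0.96 rad and angle between the x axis of stop_nut and the x axis of corker, either way round below 0.18 rad and horizontal distance between spanner and stop_nut below 0.006 m and height (world z) of spanner below 0.048 m and linear speed of spanner below 0.02 m/s and angular speed of jam_nut below 0.1 rad/s); the robot touches nothing.
It fails at once if the brass nut is turned more than 0.18 rad from square to the corker (angle between the x axis of stop_nut and the x axis of corker, either way round above 0.18 rad).
It fails at once if the spanner is forced against the brace post with more than 15 N (about 28 N at the knob) (contact force between spanner and brace_post above 15 N).
It fails at once if another thing on the bench is shifted by more than 3 cm (distance of any of small_spanner, wine_a, wine_b, jar, cup, spare_nut, cork from where it was at the start of the episode above 0.03 m).
It also fails if it takes over 70 s, if anything falls off the work surface, if the arm or the gripper's body presses on something with over 40 N, if the wrist force passes 120 N, or if a joint passes its speed limit or range.

ROBOT

A 7-joint arm with a two-finger parallel gripper is mounted at the origin on the work surface. World frame = base frame: x ahead of the robot, y to its left, z up, the work surface at z = 0. Lengths are in mm, angles in rad, forces in N, time in s.
With the tool pointing down it reaches from about 400 to 850 mm from the base axis. Payload 6.9 kg.
Tool frame: the origin (TCP) lies where the fingers leave the gripper's body, on its centre line; the fingertips stand 73 mm ahead of it and the grasp point (between the pads) lies 54 mm ahead of it; z points along the fingers, y is the line along which they close (so a half turn about z gives the same grasp; the last joint's range is limited). The gripper opens to 85 mm and grips with 20 to 120 N. Pads are 22 mm wide; open, the fingers measure 114 mm over their backs; the gripper's body (76 mm by 85 mm) begins 54 mm behind the grasp point. The pads swing forward as they close: fully open they stand 13 mm farther back than shut.
Start: joints at [1.254, 0.507, -0.238, 1.5, 0.126, 1.149, -0.155], TCP at [255.848, -570.225, 303.875] pointing down, gripper open.
Joint ranges: [-3.08, 3.08], [-0.24, 2.05], [-1.43, 1.35], [0, 2.5], [-1.52, 4.66], [0.17, 1.96], [-2.89, 2.89]. Speed limits (rad/s): [2.39, 2.39, 3.14, 3.14, 3.14, 3.14, 3.14].

INTERFACE

Orientations are given as a unit quaternion [x, y, z, w].
In Python, from bench import monitor, imaging, job gives the robot as it stands. The module is installed in compiled form; this text tells all that it offers.
- The arm moves only by the tool carry_out, never from a script. Its argument "series" is a list that holds one entry, the list of rows, each a list of 5 numbers: the shift along the tool's x, y, z in m, then the turn about the tool's z in rad, then the finger opening in m, from 0 to 0.0854. In form: [[[tx, ty, tz, spin, fingers], ...]]. A call has 1 to 20 rows; each row is the pose to reach, as a shift and turn from the pose commanded when the call began, along the tool's axes at that moment; what a row does not reach only later rows make up. A row lasts 1/12 s, in which the tool goes at most 41.7 mm and 7.16 degrees, less where a joint would pass 70% of its speed; a pose out of reach is approached as far as the arm can. A call with a gripper value outside its range is refused whole. The fingers move at their own pace and stop on an object; "grip_force" is the grip in N (left out, the last holds). Time passes only in rows, so rows that repeat a pose let the fingers close. It gives the time, the measured TCP pose, the force, the opening and the grip force at its end, in the units of the state.
- monitor.observe(): the state, without advancing time (a new reading comes with each control period).
- imaging.snapshot(name): name is "scene" or "top" or "wrist"; returns the picture (384x512x3 uint8, blue, green, red); there is no depth.
- imaging.camera_model(name): a dict with "intrinsics" (3x3 intrinsics, pixels), "extrinsics" (4x4, takes a point from world to camera coordinates); the wrist camera has in their place "T_tool_cam" (4x4, takes a point from camera to tool coordinates, whose origin is the TCP and whose axes are the flange's). Camera axes: x right, y up, looking along -z (the intrinsics and any distortion apply to the point x, -y, -z); pixel columns grow to the right and rows downward; lengths in mm; the calibration is good to about 2 mm. A picture is of the moment at which its call begins: read the wrist's pose just before it. camera_model takes no time and is no camera call.
- job.finish_job(): hands the job in; it is judged then, once.
The state is a dict: "t": time; "q": joint angles; "qd": joint speeds; "effort": joint torques, N m; "tcp_pos": TCP position; "ee_rot": TCP orientation; "wrist_force": force on the tool from outside, world axes, zero at the start; "moment": the same for the moment, N m; "grip_width": opening from 0.0 (shut) to 1.0 (fully open); "grip_force": force on a finger pad.
Only numpy, scipy, OpenCV 4.12 (cv2) and the standard library are available. Lean on these libraries where they do the work, as an engineer would, in place of code of your own. Each camera call takes 0.05 s, during which the arm holds its last target. There are 200 camera calls.

## Working session

There is one attempt and no reset: what is moved stays moved. The work goes in short steps, Python scripts to look and compute and a tool call to move; the robot and the scene stay as the last step left them, time stands still between calls to the robot, and variables do not carry over. Pictures are saved under pics/ and viewed, at most 14 in all, crops included, and the job is handed in when it is done.

Besides the shell and the picture viewer there is one more tool, called as name([rows], argument=value, ...), one row to a line, values as JSON. carry_out: Moves the arm, as the interface text tells. Its arguments: {"type":"object","properties":{"series":{"type":"array"},"grip_force":{"type":"number"}},"required":["series"]}

```bash
mkdir -p pics; python3 - <<'E'
from bench import monitor, imaging, job
import cv2,numpy as np
s=monitor.observe();print({k:np.round(v,3).tolist() for k,v in s.items()})
for n in("scene","top"):
    im=imaging.snapshot(n);cv2.imwrite(f"pics/{n}0.png",im)
    c=imaging.camera_model(n);print(n,{k:np.round(v,4).tolist() if not isinstance(v,str) else v for k,v in c.items()})
print(imaging.camera_model("wrist"))
a=cv2.imread("pics/top0.png");cv2.imwrite("pics/top0b.png",cv2.resize(a,(800,600),interpolation=cv2.INTER_CUBIC))
E
```

```text
{'t': 0.0, 'q': [1.254, 0.508, -0.238, 1.501, 0.126, 1.149, -0.155], 'qd': [-0.001, 0.001, 0.002, 0.0, 0.0, -0.001, -0.003], 'effort': [-0.0, -62.059, -2.186, -24.966, 0.013, 0.012, 0.0], 'tcp_pos': [255.682, -569.904, 303.029], 'ee_rot': [0.978, 0.209, -0.0, -0.001], 'wrist_force': [-0.582, -0.332, 0.204], 'moment': [-0.007, -0.013, 0.019], 'grip_force': 0.0, 'grip_width': 0.995}
scene {'intrinsics': [[491.578, 0.0, 257.681], [0.0, 491.578, 194.4566], [0.0, 0.0, 1.0]], 'extrinsics': [[0.2391, 0.9709, -0.0121, -153.1989], [-0.7525, 0.1931, 0.6296, 343.0025], [0.6137, -0.1415, 0.7768, -1781.4407], [0.0, 0.0, 0.0, 1.0]]}
top {'intrinsics': [[371.2413, 0.0, 259.9158], [0.0, 371.2413, 191.9199], [0.0, 0.0, 1.0]], 'extrinsics': [[-0.0145, -0.9999, -0.004, 39.1822], [0.9908, -0.015, 0.1345, -553.468], [-0.1345, -0.002, 0.9909, -998.2305], [0.0, 0.0, 0.0, 1.0]]}
{'intrinsics': array([[302.54567484,   0.        , 256.08201303],
       [  0.        , 302.54567484, 190.43058275],
       [  0.        ,   0.        ,   1.        ]]), 'T_tool_cam': array([[-1.33199003e-03,  9.50331347e-01,  3.11237140e-01,
         7.88043590e+01],
       [ 9.99998196e-01,  8.44386180e-04,  1.70140677e-03,
        -1.29040720e+00],
       [ 1.35409585e-03,  3.11238845e-01, -9.50330757e-01,
        -6.96097523e+01],
       [ 0.00000000e+00,  0.00000000e+00,  0.00000000e+00,
         1.00000000e+00]])}
```

View pics/top0b.png

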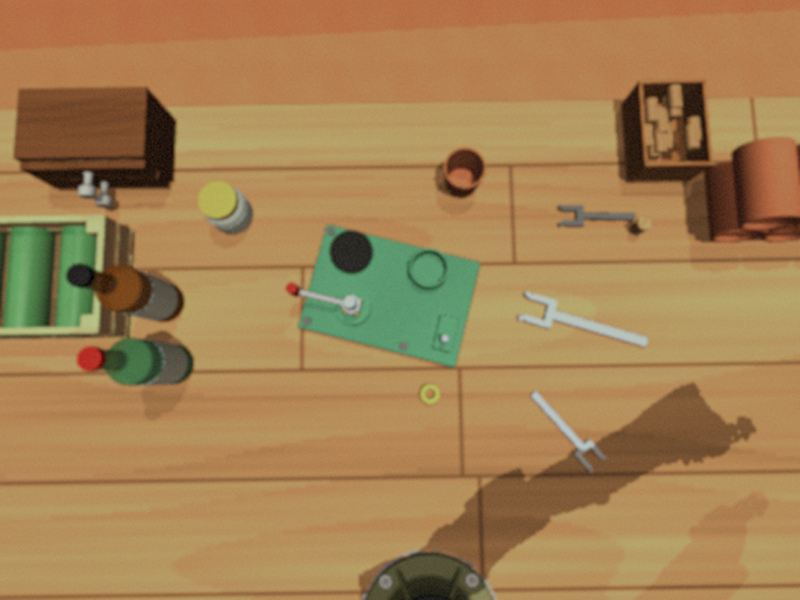

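View pics/scene0.png

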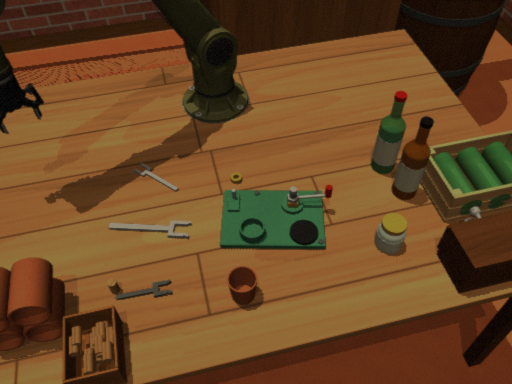

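Spanner-like things (800×600 top view): large bright one at (585,318), small bright look-alike at (568,430), dark one at (598,216). The first fits best: it is bright steel and the largest. The corker is the green plate at (390,295), with the knob at (292,289), the screw at (350,305) and the post at (445,338). I'll measure these and confirm in a crop.

```bash
cat > h.py <<'E'
from bench import monitor, imaging, job
import cv2,numpy as np
from scipy.spatial.transform import Rotation as R
def cam(n,s=None):
    c=imaging.camera_model(n);K=np.array(c["intrinsics"])
    if n=="wrist":
        T=np.eye(4);T[:3,:3]=R.from_quat(s["ee_rot"]).as_matrix();T[:3,3]=s["tcp_pos"]
        E=np.linalg.inv(T@np.array(c["T_tool_cam"]))
    else:E=np.array(c["extrinsics"])
    return K,E
def cast(px,z,KE):
    K,E=KE;px=np.atleast_2d(px).astype(float);d=np.c_[px,np.ones(len(px))]@np.linalg.inv(K).T
    d[:,1:]*=-1;d=d@E[:3,:3];o=-E[:3,:3].T@E[:3,3]
    return (o+d*((z-o[2])/d[:,2])[:,None])[:,:2]
def proj(P,KE):
    K,E=KE;p=np.atleast_2d(P)@E[:3,:3].T+E[:3,3];p[:,1:]*=-1;p=p@K.T;return p[:,:2]/p[:,2:]
def big(m):
    c=cv2.findContours(m,cv2.RETR_EXTERNAL,cv2.CHAIN_APPROX_NONE)[0];return max(c,key=cv2.contourArea)
def snap(n):
    s=monitor.observe();return s,imaging.snapshot(n),cam(n,s)
E
python3 - <<'E'
from h import *
im=cv2.imread("pics/top0.png");KE=cam("top");hsv=cv2.cvtColor(im,cv2.COLOR_BGR2HSV)
def roi(m,x0,x1,y0,y1):
    o=np.zeros_like(m);o[y0:y1,x0:x1]=m[y0:y1,x0:x1];return o
g=roi(cv2.inRange(hsv,(60,80,30),(95,255,255)),185,320,135,245)
c=cv2.convexHull(big(g));w=cast(c[:,0],20,KE).astype(np.float32)
r=cv2.minAreaRect(w);print("plate",r,cv2.boxPoints(r))
red=roi(cv2.inRange(hsv,(0,150,60),(6,255,255))|cv2.inRange(hsv,(172,150,60),(180,255,255)),175,205,170,200)
b=big(red)[:,0];print("red",b.min(0),b.max(0),b.mean(0),cast(b.mean(0),90,KE))
s=roi(cv2.inRange(hsv,(0,0,110),(180,70,255)),325,425,180,230)
b=big(s);ws=cast(b[:,0],12,KE).astype(np.float32)
# handle: axis
x,y=ws.T;print("spanner area",cv2.contourArea(ws),cv2.minAreaRect(ws))
m=np.zeros_like(s);cv2.drawContours(m,[b],-1,255,-1);ys,xs=np.nonzero(m);W=cast(np.c_[xs,ys],12,KE)
mu=W.mean(0)
H=W[(W[:,1]<mu[1]-0)];ax=cv2.fitLine(H.astype(np.float32),cv2.DIST_HUBER,0,.1,.1).ravel();d=ax[:2]*np.sign(ax[1])
t=(W-ax[2:])@d;n=(W-ax[2:])@np.array([-d[1],d[0]])
print("dir",d,np.degrees(np.arctan2(d[1],d[0])),"pt",ax[2:],"t",t.min(),t.max())
for a in np.arange(t.min(),t.max(),12):
    k=(t>=a)&(t<a+12);print(round(a),k.sum(),n[k].min().round(1),n[k].max().round(1))
tip=ax[2:]+d*t.max();tail=ax[2:]+d*t.min();print(tip,tail,"jaw by tail",tail+205*d,"by tip",tip-31*d)
for nme,p in(("sc",(350*.64,303*.64)),("post",(445*.64,338*.64))):print(nme,cast(p,96 if nme=="sc" else 68,KE))
cv2.imwrite("pics/crop.png",cv2.resize(im[110:310,180:440],None,fx=3,fy=3,interpolation=cv2.INTER_CUBIC))
E
```

```text
plate ((568.4441528320312, 62.07868194580078), (288.33837890625, 195.08941650390625), 74.73362731933594) [[ 436.38086   -51.318893]
 [ 624.58594  -102.68729 ]
 [ 700.50745   175.47626 ]
 [ 512.30237   226.84465 ]]
red [184 181] [190 188] [187.05882353 184.64705882] [[569.26919207 224.08758703]]
spanner area 5114.439701843774 ((510.3817443847656, -290.5454406738281), (237.15206909179688, 57.029563903808594), 72.23700714111328)
dir [0.30796918 0.95139635] 72.06311 pt [ 493.8156  -341.82254] t -64.69061526867387 172.39483906231484
-65 29 -9.9 9.1
-53 32 -10.4 9.9
-41 32 -10.7 9.4
-29 31 -10.1 10.0
-17 31 -10.4 9.7
-5 32 -9.8 10.3
7 30 -10.1 9.8
19 31 -9.8 10.3
31 31 -10.0 10.1
43 30 -9.5 10.4
55 31 -10.0 10.2
67 33 -10.3 10.7
79 30 -9.7 10.5
91 32 -10.0 10.2
103 61 -26.1 28.7
115 86 -28.3 28.5
127 46 -27.7 28.2
139 45 -28.0 28.8
151 42 -26.6 28.6
163 24 -27.7 27.2
[ 546.90791049 -177.80672031] [ 473.89289688 -403.36895528] jaw by tail [ 537.02657913 -208.33270039] by tip [ 537.36086573 -207.30000645]
sc [[542.15880161 125.37599632]]
post [[482.79710026 -34.86126214]]
```

View pics/crop.png

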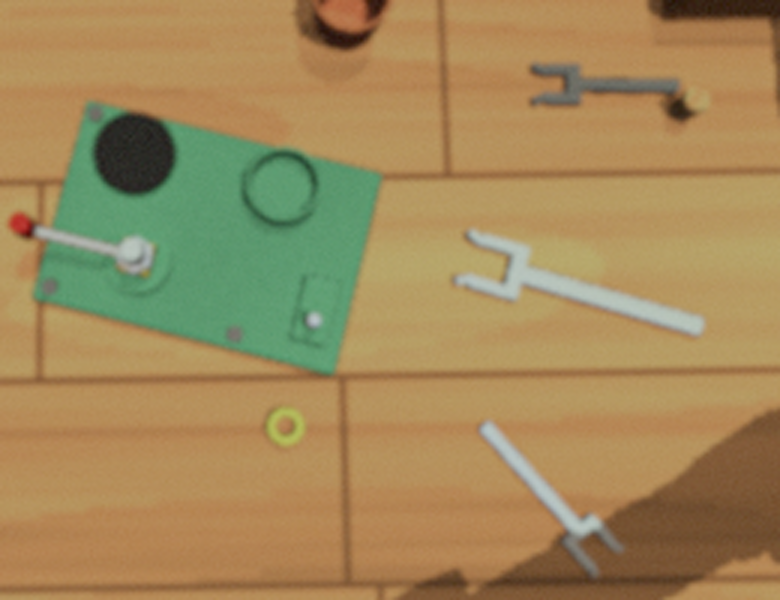

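The crop confirms that the large bright spanner, at crop (580,285), is about 236 mm long and clearly the biggest. The look-alike at (545,500) is shorter, and the dark one at (605,85) is the small spanner. The jaw is at about (537,-208) pointing at 72°, and the corker yaw is about -15.3°. I'll hover over the grip point.

carry_out([
  [[0.12,-0.05,0.03,-0.3,0.0854],[0.2,-0.09,0.06,-0.5,0.0854],[0.28,-0.12,0.08,-0.7,0.0854],[0.3547,-0.16,0.104,-0.837,0.0854],[0.3547,-0.16,0.104,-0.837,0.0854],[0.3547,-0.16,0.104,-0.837,0.0854],[0.3547,-0.16,0.104,-0.837,0.0854],[0.3547,-0.16,0.104,-0.837,0.0854],[0.3547,-0.16,0.104,-0.837,0.0854],[0.3547,-0.16,0.104,-0.837,0.0854],[0.3547,-0.16,0.104,-0.837,0.0854],[0.3547,-0.16,0.104,-0.837,0.0854],[0.3547,-0.16,0.104,-0.837,0.0854],[0.3547,-0.16,0.104,-0.837,0.0854],[0.3547,-0.16,0.104,-0.837,0.0854],[0.3547,-0.16,0.104,-0.837,0.0854]],
])

```text
t: 1.43
tcp_pos: [513.2, -280.3, 200.1]
ee_rot: [0.809, 0.588, -0.0, 0.0]
wrist_force: [0.3, 0.2, 0.5]
grip_width: 1.0
grip_force: 0.0
```

```bash
python3 - <<'E'
from h import *
s,im,KE=snap("wrist");cv2.imwrite("pics/w1.png",im)
rx=R.from_quat(s["ee_rot"]).as_matrix()
print(s["t"],s["tcp_pos"],np.degrees(np.arctan2(rx[1,0],rx[0,0])),rx[:,2],s["wrist_force"])
d=np.array([.308,.9514]);J=np.array([537.2,-207.8])
for t in(-205,-75,-20,31):print(t,proj([*(J+t*d),12],KE))
hsv=cv2.cvtColor(im,cv2.COLOR_BGR2HSV)
m=cv2.inRange(hsv,(0,0,100),(180,70,255));b=big(m);print(cv2.contourArea(b),cv2.boundingRect(b))
E
```

```text
1.4333 [ 513.23367104 -280.30671338  200.11895931] 71.99719483372796 [-8.16647767e-06 -6.14699545e-04 -9.99999811e-01] [0.27650952 0.17605618 0.4550306 ]
-205 [[258.75479589 306.08836908]]
-75 [[258.79715222 184.58747007]]
-20 [[258.81914854 121.49011202]]
31 [[258.8423814   54.84566289]]
5111.0 (224, 56, 69, 250)
```

View pics/w1.png

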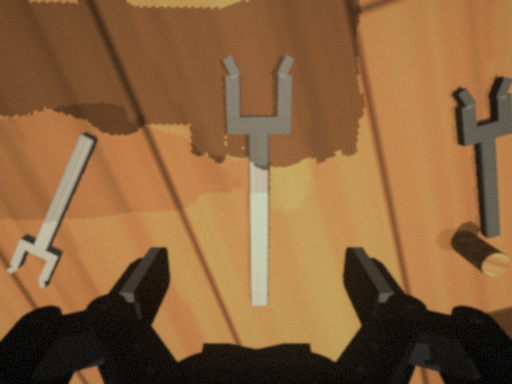

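The wrist view shows the large spanner in the centre, with tips at row 56, tail at row 306 and axis at column 259. This matches the prediction within a pixel. Descending to grasp.

carry_out([
  [[0.001,0,0.04,0,0.06],[0.001,0,0.08,0,0.06],[0.001,0,0.11,0,0.06],[0.001,0,0.122,0,0.06],[0.001,0,0.124,0,0.06],[0.001,0,0.124,0,0.06],[0.001,0,0.124,0,0.0],[0.001,0,0.124,0,0.0],[0.001,0,0.124,0,0.0],[0.001,0,0.124,0,0.0],[0.001,0,0.124,0,0.0],[0.001,0,0.124,0,0.0],[0.001,0,0.124,0,0.0],[0.001,0,0.124,0,0.0]],
], grip_force=80)

```text
t: 2.65
tcp_pos: [515.1, -278.5, 77.8]
ee_rot: [0.808, 0.589, 0.001, 0.001]
wrist_force: [-1.5, 0.5, 8.9]
grip_width: 0.181
grip_force: 78.4
```

carry_out([
  [[0,0,-0.04,0,0],[0,0,-0.08,0,0],[0,0,-0.12,0,0],[0.03,-0.011,-0.12,0,0],[0.065,-0.024,-0.12,-0.02,0],[0.1,-0.036,-0.12,-0.047,0],[0.135,-0.049,-0.12,-0.047,0],[0.17,-0.062,-0.12,-0.047,0],[0.205,-0.074,-0.12,-0.047,0],[0.235,-0.085,-0.12,-0.047,0],[0.25,-0.09,-0.12,-0.047,0],[0.25,-0.09,-0.12,-0.047,0],[0.25,-0.09,-0.12,-0.047,0],[0.25,-0.09,-0.12,-0.047,0],[0.25,-0.09,-0.12,-0.047,0]],
])

```text
t: 3.9
tcp_pos: [505.3, -14.1, 195.9]
ee_rot: [0.795, 0.607, -0.0, 0.0]
wrist_force: [0.7, -0.6, -3.0]
grip_width: 0.176
grip_force: 79.6
```

```bash
python3 - <<'E'
from h import *
s,im,KE=snap("wrist");cv2.imwrite("pics/w2.png",im);cv2.imwrite("pics/w2b.png",cv2.resize(im,(800,600),interpolation=cv2.INTER_CUBIC))
np.savez("w2.npz",**{k:np.array(v) for k,v in s.items()})
rx=R.from_quat(s["ee_rot"]).as_matrix()
print(s["t"],s["tcp_pos"],np.degrees(np.arctan2(rx[1,0],rx[0,0])),rx[:,2],s["wrist_force"],s["moment"],s["grip_width"])
E
```

```text
3.9 [505.28970051 -14.06965214 195.90619269] 74.69142020246747 [-2.03015865e-04 -8.31827304e-04 -9.99999633e-01] [ 0.67426873 -0.59424816 -3.03887964] [ 0.03924676 -0.03625294 -0.05857617] 0.17558896644842822
```

View pics/w2b.png

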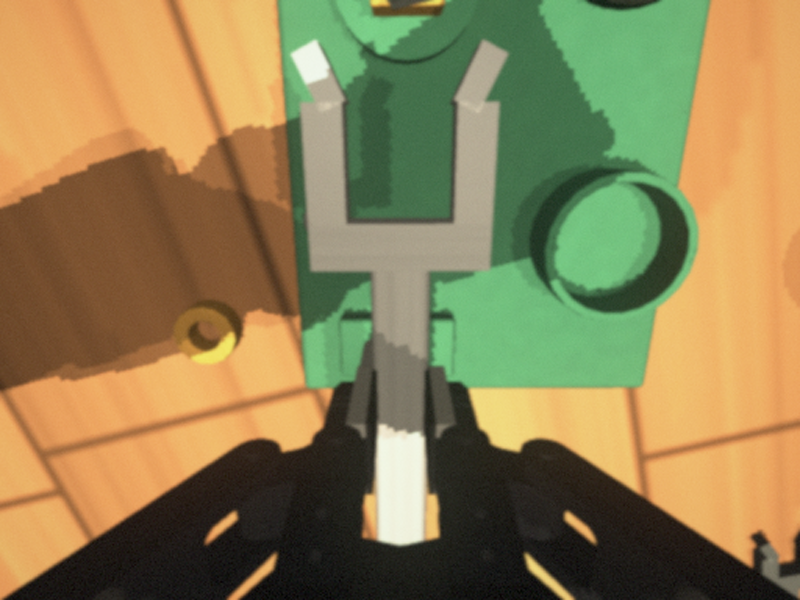

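The spanner is held level. The nut is visible at the top centre, at about (406,10) in 800-scale, and the jaw is centred at column 400. I'll measure the corker axes from the plate edges and compare them with the spanner.

```bash
python3 - <<'E'
from h import *
s=dict(np.load("w2.npz"));KE=cam("wrist",s);im=cv2.imread("pics/w2.png");hsv=cv2.cvtColor(im,cv2.COLOR_BGR2HSV)
g=cv2.inRange(hsv,(60,70,15),(95,255,255))
L,Rr=[],[]
for r in range(5,240,2):
    x=np.nonzero(g[r])[0]
    if len(x)<20: continue
    L.append((x.min()-.5,r));Rr.append((x.max()+.5,r))
B=[]
for c in range(215,400,2):
    if 215<=c<310: continue
    y=np.nonzero(g[:300,c])[0];B.append((c,y.max()+.5))
def line(p,z):
    w=cast(p,z,KE).astype(np.float32);v=cv2.fitLine(w,cv2.DIST_HUBER,0,.1,.1).ravel();res=np.abs((w-v[2:])@[-v[1],v[0]])
    return v,np.median(res),res.max()
for n,p in(("L",L),("R",Rr),("B",B)):
    v,a,b=line(p,20);print(n,np.degrees(np.arctan2(v[1],v[0])),v[2:],a,b)
    if n=="L":vl=v
    if n=="R":vr=v
nR=np.array([vl[1],-vl[0]]);nR*=np.sign((vr[2:]-vl[2:])@nR);print("width",(vr[2:]-vl[2:])@nR)
# nut & boss: yellow
yl=cv2.inRange(hsv,(15,120,60),(35,255,255));ys,xs=np.nonzero(yl[:15]);k=(xs>225)&(xs<295);print("nut px",xs[k].min(),xs[k].max(),ys[k].max())
# spanner inner jaw & handle edges
gray=cv2.cvtColor(im,cv2.COLOR_BGR2GRAY)
m=cv2.inRange(hsv,(0,0,60),(35,90,255))
for r in(80,90,100,110,120,130,180,200,210):
    x=np.nonzero((m[r]>0)&(np.arange(512)>185)&(np.arange(512)<325))[0]
    sp=np.split(x,np.nonzero(np.diff(x)>1)[0]+1);seg=[(a[0]-.5,a[-1]+.5) for a in sp if len(a)>8];print(r,seg,[cast([(a,r),(b,r)],130,KE).round(1).tolist() for a,b in seg])
for c in(240,256,272):print(c,[ (r) for r in range(130,150) if m[r,c]>0][:1])
E
```

```text
L 74.89632 [464.93542   50.452126] 0.48188663 28.750618
R 75.030174 [654.79626   10.472378] 0.8459047 15.466259
B -15.31017 [575.6081  -88.95428] 1.8397657e-05 1.014987
width 193.71965
nut px 237 284 9
80 [(np.float64(192.5), np.float64(220.5)), (np.float64(290.5), np.float64(318.5))] [[[500.4, 75.2], [511.7, 72.0]], [[540.1, 64.2], [551.5, 61.1]]]
90 [(np.float64(192.5), np.float64(220.5)), (np.float64(290.5), np.float64(317.5))] [[[499.0, 71.4], [510.5, 68.2]], [[539.2, 60.3], [550.3, 57.3]]]
100 [(np.float64(193.5), np.float64(221.5)), (np.float64(290.5), np.float64(317.5))] [[[498.1, 67.4], [509.7, 64.2]], [[538.3, 56.4], [549.4, 53.3]]]
110 [(np.float64(194.5), np.float64(221.5)), (np.float64(289.5), np.float64(316.5))] [[[497.2, 63.3], [508.5, 60.2]], [[536.9, 52.4], [548.2, 49.3]]]
120 [(np.float64(194.5), np.float64(222.5)), (np.float64(289.5), np.float64(315.5))] [[[495.8, 59.3], [507.6, 56.1]], [[535.9, 48.3], [546.9, 45.3]]]
130 [(np.float64(195.5), np.float64(222.5)), (np.float64(289.5), np.float64(315.5))] [[[494.8, 55.1], [506.3, 52.0]], [[534.9, 44.1], [546.0, 41.1]]]
180 [(np.float64(237.5), np.float64(273.5))] [[[506.2, 28.1], [522.4, 23.7]]]
200 [(np.float64(237.5), np.float64(274.5))] [[[503.4, 18.6], [520.4, 14.0]]]
210 [(np.float64(238.5), np.float64(273.5))] [[[502.4, 13.6], [518.6, 9.2]]]
240 [141]
256 [141]
272 [141]
```

carry_out([
  [[0,0.003,0,-0.004,0],[0,0.003,0.03,-0.004,0],[0,0.003,0.055,-0.004,0],[0,0.003,0.07,-0.004,0],[0,0.003,0.08,-0.004,0],[0,0.003,0.084,-0.004,0],[0,0.003,0.084,-0.004,0],[0,0.003,0.084,-0.004,0],[0,0.003,0.084,-0.004,0]],
])

```text
t: 4.7
tcp_pos: [508.9, -13.4, 112.8]
ee_rot: [0.793, 0.609, 0.001, 0.001]
wrist_force: [-0.7, -0.7, -1.7]
grip_width: 0.178
grip_force: 79.5
```

```bash
python3 - <<'E'
from h import *
s,im,KE=snap("wrist");cv2.imwrite("pics/w3.png",im)
_,im2,_=snap("scene")
rx=R.from_quat(s["ee_rot"]).as_matrix()
print(s["t"],s["tcp_pos"],np.degrees(np.arctan2(rx[1,0],rx[0,0])),s["wrist_force"],s["moment"],s["grip_width"])
a=cv2.resize(im2[170:260,190:350],(800,450),interpolation=cv2.INTER_CUBIC);cv2.imwrite("pics/s3.png",a)
E
```

```text
4.7 [508.91372015 -13.37363004 112.81993217] 75.02904147960399 [-0.69530506 -0.69849259 -1.71786074] [-0.00169334  0.02303435 -0.01327041] 0.17786481506994953
```

View pics/w3.png

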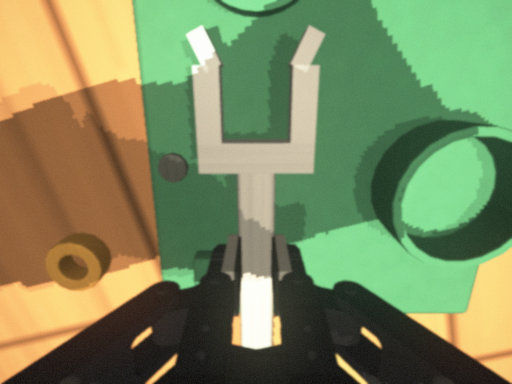

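The boss arc, centred at about column 258, and the jaw, at about column 256, line up within about 1 mm. Sliding on gently.

carry_out([
  [[0.008,0.0,0.001,0,0],[0.016,0.0,0.001,0,0],[0.024,0.0,0.001,0,0],[0.03,0.0,0.001,0,0],[0.036,0.0,0.001,0,0],[0.042,0.0,0.001,0,0],[0.046,0.0,0.001,0,0],[0.046,0.0,0.001,0,0],[0.046,0.0,0.001,0,0]],
])

```text
t: 5.55
tcp_pos: [520.2, 29.8, 110.7]
ee_rot: [0.794, 0.608, -0.001, 0.001]
wrist_force: [0.6, -5.2, -2.7]
grip_width: 0.178
grip_force: 79.5
```

carry_out([
  [[0.005,0.0,0,0,0],[0.01,0.0,0,0,0],[0.014,0.0,0,0,0],[0.014,0.0,0,0,0]],
])

```text
t: 5.88
tcp_pos: [523.6, 43.0, 110.6]
ee_rot: [0.794, 0.608, -0.001, 0.001]
wrist_force: [0.5, -5.5, -3.4]
grip_width: 0.178
grip_force: 79.5
```

```bash
python3 - <<'E'
from h import *
s,im,KE=snap("wrist");cv2.imwrite("pics/w4.png",im)
rx=R.from_quat(s["ee_rot"]).as_matrix()
print(s["t"],s["tcp_pos"],np.degrees(np.arctan2(rx[1,0],rx[0,0])),s["wrist_force"],s["moment"],s["grip_width"])
E
```

```text
5.8833 [523.62115911  42.99006107 110.58793771] 74.9269544920759 [ 0.46504382 -5.50728025 -3.38036823] [-1.35731745 -0.14306289 -0.11047918] 0.17838883882487758
```

View pics/w4.png

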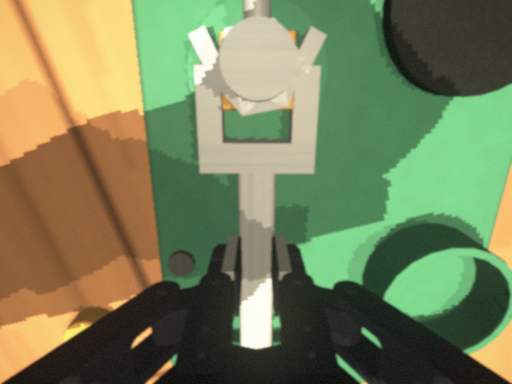

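The nut is inside the jaw, with about 14 mm left to slide between nut edge row 108 and jaw bottom row 143. Continuing.

carry_out([
  [[0.005,0.0,0,0,0],[0.009,0.0,0,0,0],[0.012,0.0,0,0,0],[0.012,0.0,0,0,0]],
])

```text
t: 6.27
tcp_pos: [526.7, 54.6, 110.6]
ee_rot: [0.794, 0.608, -0.001, 0.001]
wrist_force: [1.4, -0.7, -2.6]
grip_width: 0.177
grip_force: 79.5
```

carry_out([
  [[0.001,0.0,0,0,0],[0.002,0.0,0,0,0],[0.002,0.0,0,0,0]],
])

```text
t: 6.52
tcp_pos: [527.4, 57.2, 110.8]
ee_rot: [0.793, 0.609, -0.001, 0.001]
wrist_force: [0.4, -6.1, -0.7]
grip_width: 0.175
grip_force: 79.6
```

carry_out([
  [[0.001,0.0,0.001,0,0],[0.001,0.0,0.0015,0,0],[0.001,0.0,0.0015,0,0]],
])

```text
t: 6.77
tcp_pos: [527.5, 57.4, 109.9]
ee_rot: [0.794, 0.609, -0.001, 0.001]
wrist_force: [-1.4, -7.9, 5.3]
grip_width: 0.175
grip_force: 80.5
```

```bash
python3 - <<'E'
from h import *
s,im,KE=snap("wrist");cv2.imwrite("pics/w5.png",im)
rx=R.from_quat(s["ee_rot"]).as_matrix()
print(s["t"],s["tcp_pos"],np.degrees(np.arctan2(rx[1,0],rx[0,0])),s["wrist_force"],s["moment"],s["grip_width"])
E
```

```text
6.7667 [527.50223034  57.40129384 109.87617514] 74.96416196789656 [-1.41648784 -7.87650868  5.30519387] [-1.71326109  0.26016117 -0.04371594] 0.17477313727002705
```

View pics/w5.png

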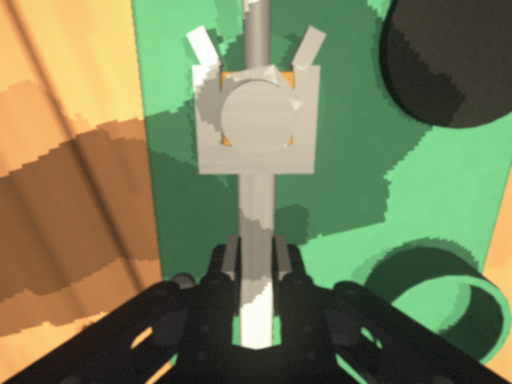

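The spanner is fully home, with the nut edge at the jaw bottom (row about 145), and it rests on the boss. Releasing and lifting.

carry_out([
  [[0.0,0,0.0,0,0.05],[0.0,0,0.0,0,0.05],[0.0,0,0.0,0,0.05],[0.0,0,0.0,0,0.05],[0.0,0,0.0,0,0.05],[0,0,-0.03,0,0.05],[0,0,-0.07,0,0.05],[0,0,-0.11,0,0.05],[0,0,-0.15,0,0.05],[0,0,-0.15,0,0.05],[0,0,-0.15,0,0.05]],
])

```text
t: 7.73
tcp_pos: [528.6, 59.7, 261.9]
ee_rot: [0.793, 0.609, 0.002, 0.001]
wrist_force: [0.3, -1.1, -0.5]
grip_width: 0.587
grip_force: 0.0
```

```bash
python3 - <<'E'
from h import *
s,im,KE=snap("wrist");cv2.imwrite("pics/w6.png",im)
_,t,KT=snap("top");cv2.imwrite("pics/top6.png",t)
_,t2,K2=snap("scene");cv2.imwrite("pics/sc6.png",t2)
rx=R.from_quat(s["ee_rot"]).as_matrix()
print(s["t"],s["q"],s["tcp_pos"],np.degrees(np.arctan2(rx[1,0],rx[0,0])),s["wrist_force"])
for n,i,K in(("scene",t2,K2),("top",cv2.imread("pics/top0.png"),KT)):
    hsv=cv2.cvtColor(i,cv2.COLOR_BGR2HSV);red=cv2.inRange(hsv,(0,160,50),(6,255,255))|cv2.inRange(hsv,(172,160,50),(180,255,255))
    u,v=proj([569,224,85],K)[0].astype(int);m=np.zeros_like(red);m[v-12:v+12,u-12:u+12]=red[v-12:v+12,u-12:u+12]
    ys,xs=np.nonzero(m);c=(xs.mean(),ys.mean());print(n,(u,v),c,cast(c,85,K))
    p=cast(c,85,K)[0]-[545,128.2];print(np.hypot(*p),np.degrees(np.arctan2(p[1],p[0])))
E
```

```text
7.7333 [ 0.18668461  0.428333   -0.50132969  1.80980375  0.24722895  0.96009716
 -0.67944458] [528.5929175   59.67591335 261.89488831] 75.04531765791532 [ 0.25359    -1.11487127 -0.46757494]
scene (np.int64(327), np.int64(190)) (np.float64(328.16129032258067), np.float64(190.33870967741936)) [[569.15046988 225.13627139]]
99.89937890851442 76.01027133061574
top (np.int64(187), np.int64(185)) (np.float64(186.94285714285715), np.float64(184.45714285714286)) [[570.58104908 225.40594779]]
100.51560255462793 75.25614141433708
```

View pics/w6.png

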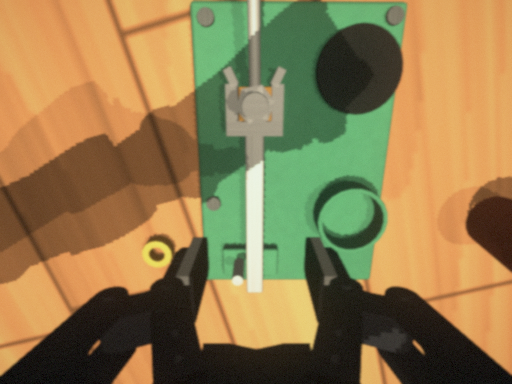

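The spanner stays on the nut, with its tail at columns 247–263 just to the right of the post at column 238. The knob is at about (570,225). Moving behind the knob with the fingers shut.

carry_out([
  [[0.04,-0.01,0,0,0],[0.08,-0.02,0,0,0],[0.12,-0.03,0,0,0],[0.16,-0.043,0,0,0],[0.17,-0.043,0,-0.01,0],[0.17,-0.043,0.0,-0.01,0],[0.17,-0.043,0.04,-0.01,0],[0.17,-0.043,0.08,-0.01,0],[0.17,-0.043,0.1,-0.01,0],[0.17,-0.043,0.109,-0.01,0],[0.17,-0.043,0.109,-0.01,0],[0.17,-0.043,0.109,-0.01,0],[0.17,-0.043,0.109,-0.01,0]],
])

```text
t: 8.97
tcp_pos: [530.7, 234.6, 151.7]
ee_rot: [0.79, 0.613, 0.001, 0.0]
wrist_force: [0.9, 0.4, -0.5]
grip_width: 0.002
grip_force: 0.0
```

```bash
python3 - <<'E'
from h import *
s,im,KE=snap("wrist");cv2.imwrite("pics/w7.png",im)
rx=R.from_quat(s["ee_rot"]).as_matrix()
print(s["t"],s["tcp_pos"],np.degrees(np.arctan2(rx[1,0],rx[0,0])),s["wrist_force"],s["grip_width"])
print(proj([[569.8,225.2,105]],KE), (np.array([545,128.2])-s["tcp_pos"][:2])@rx[:2,:2],(np.array([569.8,225.2])-s["tcp_pos"][:2])@rx[:2,:2])
E
```

```text
8.9667 [530.70699784 234.64309968 151.70716537] 75.59103078866839 [ 0.86302573  0.38597808 -0.49227397] 0.0016808591977882064
[[349.53572351 278.95483649]] [-99.53806729  40.33102394] [ 0.5819015  40.21308722]
```

View pics/w7.png

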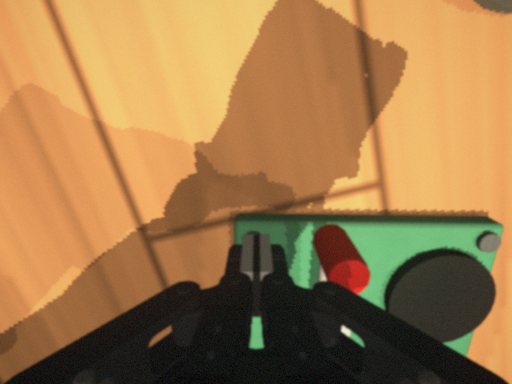

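The knob top is at (350,278), exactly as predicted, and the shut fingertips are at columns 245–272. Creeping up until contact.

carry_out([
  [[0,0.006,0,0,0],[0,0.011,0,0,0],[0,0.013,0,0,0],[0,0.015,0,0,0],[0,0.015,0,0,0]],
])

```text
t: 9.43
tcp_pos: [545.1, 230.4, 150.6]
ee_rot: [0.79, 0.613, 0.0, 0.0]
wrist_force: [-1.0, 0.1, 0.0]
grip_width: -0.001
grip_force: 0.0
```

carry_out([
  [[0,0.002,0,0,0],[0,0.004,0,0,0],[0,0.006,0,0,0],[0,0.006,0,0,0]],
])

```text
t: 9.77
tcp_pos: [550.0, 229.6, 150.3]
ee_rot: [0.79, 0.613, -0.0, -0.0]
wrist_force: [-2.2, 1.2, 0.9]
grip_width: 0.001
grip_force: 1.0
```

```bash
python3 - <<'E'
import numpy as np
from h import monitor
s=monitor.observe();print(s["tcp_pos"],s["wrist_force"])
o=19
for a in np.arange(.025,.51,.025):print(f"[{(-100+100*np.cos(a)+o*np.sin(a))/1e3:.4f}, {(o+100*np.sin(a)-o*np.cos(a))/1e3:.4f}, 0, {a:.3f}, 0]",end=", ")
E
```

```text
[550.04549154 229.56414831 150.27800328] [-2.23357676  1.15679465  0.89517637]
[0.0004, 0.0025, 0, 0.025, 0], [0.0008, 0.0050, 0, 0.050, 0], [0.0011, 0.0075, 0, 0.075, 0], [0.0014, 0.0101, 0, 0.100, 0], [0.0016, 0.0126, 0, 0.125, 0], [0.0017, 0.0152, 0, 0.150, 0], [0.0018, 0.0177, 0, 0.175, 0], [0.0018, 0.0202, 0, 0.200, 0], [0.0017, 0.0228, 0, 0.225, 0], [0.0016, 0.0253, 0, 0.250, 0], [0.0014, 0.0279, 0, 0.275, 0], [0.0011, 0.0304, 0, 0.300, 0], [0.0008, 0.0329, 0, 0.325, 0], [0.0005, 0.0354, 0, 0.350, 0], [0.0000, 0.0379, 0, 0.375, 0], [-0.0005, 0.0404, 0, 0.400, 0], [-0.0011, 0.0429, 0, 0.425, 0], [-0.0017, 0.0454, 0, 0.450, 0], [-0.0024, 0.0478, 0, 0.475, 0], [-0.0031, 0.0503, 0, 0.500, 0],
```

carry_out([
  [[0.0004,0.0025,0,0.025,0],[0.0008,0.005,0,0.05,0],[0.0011,0.0075,0,0.075,0],[0.0014,0.0101,0,0.1,0],[0.0016,0.0126,0,0.125,0],[0.0017,0.0152,0,0.15,0],[0.0018,0.0177,0,0.175,0],[0.0018,0.0202,0,0.2,0]],
])

```text
t: 10.43
tcp_pos: [569.3, 227.3, 150.3]
ee_rot: [0.848, 0.531, -0.001, -0.001]
wrist_force: [-6.0, 3.6, 1.5]
grip_width: 0.002
grip_force: 3.5
```

carry_out([
  [[0.0004,0.0025,0,0.025,0],[0.0008,0.005,0,0.05,0],[0.0011,0.0075,0,0.075,0],[0.0014,0.0101,0,0.1,0],[0.0016,0.0126,0,0.125,0],[0.0017,0.0152,0,0.15,0],[0.0018,0.0177,0,0.175,0],[0.0018,0.0202,0,0.2,0],[0.0017,0.0228,0,0.225,0],[0.0016,0.0253,0,0.25,0],[0.0016,0.0253,0,0.25,0]],
])

```text
t: 11.35
tcp_pos: [593.2, 218.5, 150.5]
ee_rot: [0.907, 0.421, 0.0, -0.001]
wrist_force: [-4.6, 6.6, 1.3]
grip_width: -0.0
grip_force: 3.6
```

```bash
cat > f.py <<'E'
from h import *
s=monitor.observe();M=R.from_quat(s["ee_rot"]).as_matrix()
print(s["t"],"tool-frame force",(M.T@s["wrist_force"]).round(2),"S in tool",(np.array([545,128.2])-s["tcp_pos"][:2])@M[:2,:2],"phi",np.arctan2(M[1,0],M[0,0]),s["q"][6])
E
python3 f.py
```

```text
11.35 tool-frame force [ 2.08 -7.75 -1.3 ] S in tool [-100.07099728   21.53191612] phi 0.8683918046099902 -1.3335589990649923
```

carry_out([
  [[0.0004,0.0025,0,0.025,0],[0.0008,0.005,0,0.05,0],[0.0011,0.0075,0,0.075,0],[0.0014,0.0101,0,0.1,0],[0.0016,0.0126,0,0.125,0],[0.0017,0.0152,0,0.15,0],[0.0017,0.0152,0,0.15,0]],
])

```text
t: 11.93
tcp_pos: [606.1, 210.6, 150.6]
ee_rot: [0.936, 0.352, 0.0, -0.002]
wrist_force: [-4.7, 6.5, 1.0]
grip_width: -0.002
grip_force: 3.9
```

```bash
python3 f.py
```

```text
11.9333 tool-frame force [ 0.75 -7.98 -1.02] S in tool [-100.22782637   21.74521291] phi 0.7187580909334076 -1.4305646665221101
```

carry_out([
  [[0.0002,0.0012,0,0.012,0],[0.0004,0.0025,0,0.025,0],[0.0004,0.0025,0,0.025,0]],
])

```text
t: 12.18
tcp_pos: [607.9, 209.3, 150.6]
ee_rot: [0.94, 0.34, 0.0, -0.002]
wrist_force: [-4.1, 7.1, 1.2]
grip_width: -0.001
grip_force: 4.2
```

```bash
python3 f.py
```

```text
12.1833 tool-frame force [ 1.4  -8.08 -1.22] S in tool [-100.23368246   22.02455261] phi 0.6948112638796741 -1.4462247141149651
```

carry_out([
  [[0.0002,0.0012,0,0.012,0],[0.0004,0.0025,0,0.025,0],[0.0004,0.0025,0,0.025,0]],
])

```text
t: 12.43
tcp_pos: [609.9, 207.8, 150.7]
ee_rot: [0.944, 0.329, 0.001, -0.002]
wrist_force: [-3.6, 7.5, -0.4]
grip_width: 0.002
grip_force: 4.2
```

```bash
python3 f.py
```

```text
12.4333 tool-frame force [ 1.87 -8.14  0.39] S in tool [-100.26424014   22.09185062] phi 0.6699436293614676 -1.4623475859200905
```

carry_out([
  [[0.0002,0.0012,0,0.012,0],[0.0004,0.0025,0,0.025,0],[0.0004,0.0025,0,0.025,0]],
])

```text
t: 12.68
tcp_pos: [611.8, 206.1, 150.7]
ee_rot: [0.948, 0.317, 0.001, -0.002]
wrist_force: [-4.3, 8.2, 0.8]
grip_width: 0.001
grip_force: 4.3
```

```bash
python3 f.py
```

```text
12.6833 tool-frame force [ 1.54 -9.15 -0.8 ] S in tool [-100.24186295   22.12761654] phi 0.6450141749910977 -1.4784484069364556
```

carry_out([
  [[0.0002,0.0012,0,0.012,0],[0.0004,0.0025,0,0.025,0],[0.0004,0.0025,0,0.025,0]],
])

```text
t: 12.93
tcp_pos: [613.7, 204.6, 150.7]
ee_rot: [0.952, 0.305, 0.001, -0.002]
wrist_force: [-3.1, 8.0, 0.7]
grip_width: 0.002
grip_force: 4.4
```

```bash
python3 f.py
```

```text
12.9333 tool-frame force [ 2.13 -8.35 -0.69] S in tool [-100.28119127   22.21941997] phi 0.6201262784967637 -1.4945771096181542
```

carry_out([
  [[0.0002,0.0012,0,0.012,0],[0.0004,0.0025,0,0.025,0],[0.0004,0.0025,0,0.025,0]],
])

```text
t: 13.18
tcp_pos: [615.6, 202.8, 150.8]
ee_rot: [0.956, 0.293, 0.001, -0.002]
wrist_force: [-3.0, 9.4, 1.3]
grip_width: -0.001
grip_force: 4.4
```

```bash
python3 f.py
```

```text
13.1833 tool-frame force [ 2.83 -9.5  -1.27] S in tool [-100.24926643   22.23712696] phi 0.5950641523764422 -1.5106509009406663
```

carry_out([
  [[0.0002,0.0012,0,0.012,0],[0.0004,0.0025,0,0.025,0],[0.0004,0.0025,0,0.025,0]],
])

```text
t: 13.43
tcp_pos: [617.4, 201.1, 150.8]
ee_rot: [0.96, 0.281, 0.001, -0.002]
wrist_force: [-2.3, 9.0, 0.2]
grip_width: -0.001
grip_force: 4.5
```

```bash
python3 f.py
```

```text
13.4333 tool-frame force [ 2.91 -8.79 -0.17] S in tool [-100.29257128   22.29165268] phi 0.5702002171168614 -1.5267456970078843
```

carry_out([
  [[0.0002,0.0012,0,0.012,0],[0.0004,0.0025,0,0.025,0],[0.0004,0.0025,0,0.025,0]],
])

```text
t: 13.68
tcp_pos: [618.7, 200.0, 150.8]
ee_rot: [0.963, 0.269, 0.001, -0.003]
wrist_force: [-2.4, 10.9, 0.4]
grip_width: -0.003
grip_force: 5.2
```

```bash
python3 f.py
```

```text
13.6833 tool-frame force [  3.57 -10.57  -0.3 ] S in tool [-100.24805379   23.06570215] phi 0.545740663516833 -1.5428604473847227
```

The lag and the force have both jumped, so this is the solid stop. Now snugging up in small straight pushes.

carry_out([
  [[0.0,0.0007,0,0,0],[0.0,0.001,0,0,0],[0.0,0.001,0,0,0]],
])

```text
t: 13.93
tcp_pos: [618.9, 199.7, 150.8]
ee_rot: [0.963, 0.27, 0.001, -0.003]
wrist_force: [-4.3, 11.4, 0.8]
grip_width: 0.002
grip_force: 5.9
```

```bash
python3 f.py
```

```text
13.9333 tool-frame force [  2.26 -11.98  -0.73] S in tool [-100.29641729   22.63700487] phi 0.5472158925629622 -1.5407741077780936
```

carry_out([
  [[0.0,0.001,0,0,0],[0.0,0.0015,0,0,0],[0.0,0.0015,0,0,0]],
])

```text
t: 14.18
tcp_pos: [619.4, 199.0, 150.8]
ee_rot: [0.963, 0.27, 0.001, -0.003]
wrist_force: [-4.3, 12.7, 1.6]
grip_width: 0.003
grip_force: 6.5
```

```bash
python3 f.py
```

```text
14.1833 tool-frame force [  2.88 -13.07  -1.48] S in tool [-100.36959644   21.666385  ] phi 0.5476012923835276 -1.5384976513605986
```

carry_out([
  [[0.0,0.001,0,0,0],[0.0,0.0015,0,0,0],[0.0,0.0015,0,0,0],[0.0,0.0015,0,0,0]],
])

```text
t: 14.52
tcp_pos: [619.9, 198.3, 150.8]
ee_rot: [0.963, 0.271, 0.001, -0.004]
wrist_force: [-5.4, 13.1, 0.8]
grip_width: -0.001
grip_force: 7.2
```

```bash
python3 f.py
```

```text
14.5167 tool-frame force [  2.22 -13.95  -0.66] S in tool [-100.46222477   20.75551747] phi 0.5481096070814744 -1.5363315143766367
```

carry_out([
  [[0.0,0.001,0,0,0],[0.0,0.002,0,0,0],[0.0,0.0025,0,0,0],[0.0,0.0025,0,0,0],[0.0,0.0025,0,0,0]],
])

```text
t: 14.93
tcp_pos: [620.7, 197.3, 150.8]
ee_rot: [0.963, 0.271, 0.0, -0.004]
wrist_force: [-6.0, 15.2, 1.6]
grip_width: -0.0
grip_force: 8.6
```

```bash
python3 f.py; python3 - <<'E'
from h import *
_,im,KE=snap("scene");cv2.imwrite("pics/sc8.png",im)
s,w,KW=snap("wrist")
hsv=cv2.cvtColor(im,cv2.COLOR_BGR2HSV);red=cv2.inRange(hsv,(0,160,50),(6,255,255))|cv2.inRange(hsv,(172,160,50),(180,255,255))
red[:150]=0;red[240:]=0;red[:,:290]=0;red[:,370:]=0
ys,xs=np.nonzero(red);c=(xs.mean(),ys.mean());p=cast(c,85,KE)[0]-[545,128.2];print(len(xs),c,p,np.hypot(*p),np.arctan2(p[1],p[0]))
out=np.hstack([cv2.resize(im[150:260,190:350],(436,300),interpolation=cv2.INTER_CUBIC),cv2.resize(w,(364,300))]);cv2.imwrite("pics/v9.png",out)
E
```

```text
14.9333 tool-frame force [  2.83 -16.05  -1.43] S in tool [-100.60795696   19.41233826] phi 0.5490310148146842 -1.5325857278648376
72 (np.float64(320.2916666666667), np.float64(210.72222222222223)) [87.73134467 52.28274723] 102.12871533667298 0.5374299491317585
```

View pics/v9.png

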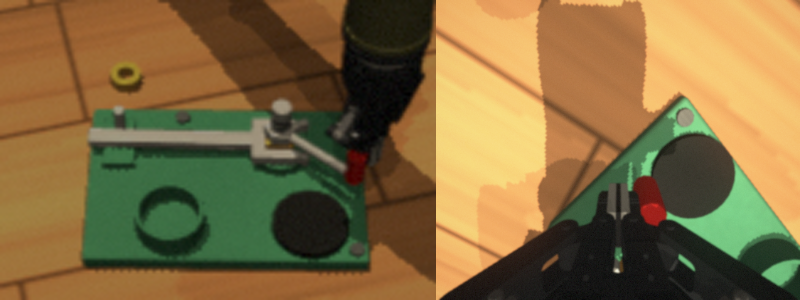

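The left view shows the spanner on the nut with its tail against the post, and the lever swung about 0.78 rad. The right view shows the fingers on the knob. The force is about 16 N, which is solid and snug. Holding briefly, then backing off and lifting.

carry_out([
  [[0,0,0,0,0],[0,0,0,0,0],[0,0,0,0,0],[0,0,0,0,0]],
])

```text
t: 15.37
tcp_pos: [620.7, 197.2, 150.8]
ee_rot: [0.963, 0.271, 0.0, -0.004]
wrist_force: [-7.5, 16.1, 1.7]
grip_width: -0.006
grip_force: 8.6
```

carry_out([
  [[0,-0.004,0,0,0],[0,-0.012,0,0,0],[0,-0.025,0,0,0],[0,-0.03,0,0,0],[0,-0.03,-0.04,0,0],[0,-0.03,-0.08,0,0],[0,-0.03,-0.12,0,0],[0,-0.03,-0.12,0,0],[0,-0.03,-0.12,0,0],[0,-0.03,-0.12,0,0]],
])

```text
t: 16.2
tcp_pos: [606.9, 215.2, 270.1]
ee_rot: [0.963, 0.269, -0.0, 0.0]
wrist_force: [-0.2, -0.5, -0.7]
grip_width: 0.003
grip_force: 0.0
```

```bash
python3 f.py; python3 - <<'E'
from h import *
_,im,KE=snap("scene");cv2.imwrite("pics/sc10.png",im);K=KE
hsv=cv2.cvtColor(im,cv2.COLOR_BGR2HSV);red=cv2.inRange(hsv,(0,160,50),(6,255,255))|cv2.inRange(hsv,(172,160,50),(180,255,255))
red[:150]=0;red[240:]=0;red[:,:290]=0;red[:,370:]=0
ys,xs=np.nonzero(red);c=(xs.mean(),ys.mean());p=cast(c,85,KE)[0]-[545,128.2];print(len(xs),c,np.hypot(*p),np.arctan2(p[1],p[0]))
a=cv2.imread("pics/scene0.png");d=cv2.absdiff(a,im).max(2)
for n,r in(("cup",(260,310,222,262)),("jar",(205,255,370,412)),("wine",(85,205,365,435)),("small",(275,305,105,178)),("spare",(168,188,226,248))):print(n,np.percentile(d[r[0]:r[1],r[2]:r[3]],95))
E
```

```text
16.2 tool-frame force [-0.43  0.29  0.75] S in tool [-97.97076261  42.38611257] phi 0.5439152232159492 -1.540571706408205
79 (np.float64(320.9493670886076), np.float64(208.873417721519)) 99.41317706371304 0.5991534966742746
cup 12.0
jar 54.0
wine 12.0
small 12.0
spare 12.0
```

View pics/sc10.png

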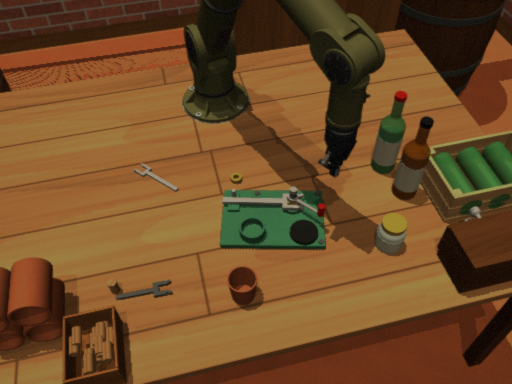

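The picture shows the spanner on the nut at (292,203) with its tail by the post at (235,202) and the lever released at (321,209). The jar at (392,232) and everything else are where they were, and the arm is clear. Handing in.

```bash
python3 -c "
from bench import job
print(job.finish_job())"
```

```text
the job is handed in; nothing more can be done
None
```

The job is handed in: the spanner is fully on the brass nut with its tail against the post, the jam nut was pushed to its solid stop and snugged at about 16–18 N at the knob, and the lever is released with nothing else on the bench visibly moved; the hand-in returned no verdict.

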